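# Air on, card pack held ready above the banding cradle

### The job

Turn the lever of the banding cradle's air valve to half open (45 degrees, over the middle tick) and let go of it. Then pick up the thicker of the two banded card packs, carry it over the top of the wooden jogging block without knocking anything, and stop with it level, centred and square over the cradle's nest, its underside about 1 cm above the tops of the corner guides and never touching the cradle, so that a colleague can lay the paper band beneath it. Finish like that, still gripping the pack in the air: do not put it down, and leave the valve half open.

Things in the scene. Friction and masses are not known exactly. Their poses are not given: they have to be found in the camera images.
- pack_thick: the thicker banded pack of white cards, 56 x 86 x 33 mm (x, y, z), 0.1 to 0.16 kg, lying flat, banded with brown paper; loose. It lies left of the wooden block, in either of two places (near or far). Origin: centre of its underside; y is its long axis, z up. Grip it across the 56 mm.
- pack_thin: the thinner pack of the same cards, 56 x 86 x 23 mm, in the other of the two places; leave it alone. Origin: centre of its underside, y its long axis.
- jogging_block: beech jogging block (base board, upright plate, bent handle), 68 x 240 x 115 mm (x, y, z), 0.62 kg, loose, standing between the packs and the cradle. Origin: centre of its underside; y is its long axis, z up; the plate stands along its +x edge.
- cradle: banding cradle, fixed to the table: 100 x 130 mm aluminium foot, grey air box with its bed at z = 30 mm, and four steel L-shaped corner guides up to z = 42 mm that enclose a nest of 64 x 94 mm (x, y) for one card pack lying flat. On its -y side a tube leads to a brass ball valve whose axis stands at x = 40, y = -160 mm. Origin: centre of the foot's underside; y is the long axis of the nest, z up.
- nest_top (a point): point in the middle of the nest at the level of the tops of the corner guides, 42 mm above the table; axes as the cradle
- lever (a joint): angle of the valve lever, rad: 0 shut (the lever points along the cradle's -x), 0.785 half open (over the middle, longest tick of the white disc), 1.571 fully open (points along the cradle's -y). It grows counter-clockwise seen from above; about 0.12 N m of friction keeps it where it is left; no spring.
- valve_axis (a point): point on the valve's vertical axis at mid-height of the lever, 59 mm above the table
- lever_grip (a point): middle of the lever's black grip, 54 mm from the valve axis and 59 mm above the table; the grip is 48 mm long, 13 mm wide and 16 mm high; the point's -x points outward along the lever
- glue: glue stick standing upright, 24 mm across, 86 mm high; bystander. Origin: centre of its underside.
- weight: round brass check weight with a knob, 36 mm across, 57 mm high; bystander. Origin: centre of its underside.

How it is judged:
On the way, in this order (a step that is already met when the one before it is completed fails the run):
1. the valve lever stands at half open (45 degrees, within 7) and the fingers have let go of it (value of joint lever between 0.665 and 0.905 rad and contact force between the fingers and cradle below 0.1 N and distance of pack_thick from where it was at the start of the episode below 0.03 m), for 0.3 s.
2. the thick pack passes over the jogging block, its underside higher than the block's top (z of pack_thick in the frame of jogging_block above 0.115 m and x of pack_thick in the frame of jogging_block between -0.06 and 0.06 m and y of pack_thick in the frame of jogging_block between -0.16 and 0.16 m).
At the end, for the whole second after the job is handed in: thick pack gripped in the air, at rest, underside 4 to 18 mm above the guide tops, centred within 7 mm, square and level within 5 deg, not touching the cradle; lever at 45 deg within 7; block, thin pack, glue stick and weight within 15 mm of their start (value of joint lever between 0.665 and 0.905 rad and z of pack_thick in the frame of nest_top between 0.004 and 0.018 m and horizontal distance between pack_thick and nest_top below 0.007 m and angle between the y axis of pack_thick and the y axis of cradle, either way round below 0.09 rad and angle between pack_thick's own z axis and vertical below 0.09 rad and linear speed of pack_thick below 0.02 m/s and contact force between the fingers and pack_thick above 1 N and contact force between pack_thick and cradle below 0.1 N and distance of each of jogging_block, pack_thin, glue, weight from where it was at the start of the episode below 0.015 m); the arm keeps its last pose, push and grip.
It fails at once if the thick pack touches the cradle or its valve (contact force between pack_thick and cradle above 0.3 N).
It fails at once if the jogging block, the thin pack, the glue stick or the weight is knocked out of place (15 mm) or the block, glue stick or weight tipped (distance of any of jogging_block, pack_thin, glue, weight from where it was at the start of the episode above 0.015 m or angle between any of jogging_block, glue, weight's own z axis and vertical above 0.3 rad).
It also fails if it takes over 59 s, if anything falls off the work surface, if the arm or the gripper's body presses on something with over 40 N, if the wrist force passes 120 N, or if a joint passes its speed limit or range.

### The arm

A 6-joint arm with a two-finger parallel gripper is mounted at the origin on a cart in front of the work surface, level with it; the furniture and walls round the work are solid. World frame = base frame: x ahead of the robot, y to its left, z up, the work surface at z = 0. Lengths are in m, angles in rad, forces in N, time in s.
With the tool pointing down it reaches from about 0.25 to 0.725 m from the base axis. Payload 4 kg.
Tool frame: the origin (TCP) lies at the very end of the fingers, on their centre line; the grasp point (between the pads) lies 19 mm behind it; z points along the fingers, y is the line along which they close (so a half turn about z gives the same grasp; the last joint's range is limited). The gripper opens to 85 mm and grips with 20 to 120 N. Pads are 22 mm wide; open, the fingers measure 114 mm over their backs; the gripper's body (76 mm by 85 mm) begins 54 mm behind the grasp point. The pads swing forward as they close: fully open they stand 13 mm farther back than shut.
Start: joints at [-1.326, 0.241, 0.005, 1.335, 0, 1.571], TCP at [0.121, -0.485, 0.231] pointing down, gripper open.
Joint ranges: [-2.72, 2.72], [-1.05, 1.87], [-1.09, 1.28], [-1.99, 2.15], [-1.42, 1.44], [-3.14, 3.14]. Speed limits (rad/s): [2.79, 2.79, 3.14, 3.14, 3.14, 3.14].

### API

Orientations are given as a unit quaternion [x, y, z, w].
In Python, from workcell import bot, vision, workorder gives the robot as it stands.
- The arm moves only by the shell command python3 -m creep 'ROWS' [OPENING]. ROWS is JSON, a list of rows, each a list of 2 entries, a list of its own where there are three numbers: the shift along the tool's x, y, z in mm, then the turn, a rotation vector about the tool's x, y, z in rad. In form: [[[dx, dy, dz], [wx, wy, wz]], ...]. A call has 1 to 12 rows; each row shifts and turns the commanded pose from where the row before left it, along the tool's axes as they then stand; what a row does not reach is not made up. A row lasts 1/8 s, in which the tool goes at most 62.5 mm and 10.7 degrees, less where a joint would pass 70% of its speed; a pose out of reach is approached as far as the arm can. A call is refused whole if a number of a shift passes 62.5 or a number of a turn 0.188, either way. A call with a gripper value outside its range is refused whole. OPENING is the finger opening in mm, from 0 to 85.4, set as the call begins (- or left out, the last holds). The fingers move at their own pace and stop on an object; the grip force is fixed at half the most. Time passes only in rows, so rows that do not move let the fingers close. It gives the time, the measured TCP pose, the force, the opening and the grip force at its end, in the units of the state.
- bot.get_obs(): the state, without advancing time (a new reading comes with each control period).
- vision.camera(name): name is "scene" or "side" or "wrist"; returns a dict with "image" (384x512x3 uint8, blue, green, red), "z_map" (384x512 float32, m along the optical axis (not along the pixel's ray), 0 where there is no reading), "K" (3x3 intrinsics, pixels), "rvec" (rotation vector, rad) and "tvec" (3), from world to camera coordinates, as OpenCV has them; the wrist camera has in their place "tool_from_camera" (4x4, takes a point from camera to tool coordinates, whose origin is the TCP and whose axes are the flange's). Camera axes: x right, y down, z forward; pixel columns grow to the right and rows downward; lengths in m; the calibration is good to about 2 mm. The wrist camera is an equidistant fisheye: a pixel r from the principal point sees the ray r / f radians off the axis. A picture is of the moment at which its call begins: read the wrist's pose just before it.
- workorder.job_done(): hands the job in; it is judged then, once.
Trained networks look in a picture, given as the dict that the camera call returned (one of the last four; its "shot" number tells which), for a name from the list of things; names that differ only in an ending like _2 or _b are one class to them, and where a whole thing is asked for, a point or a joint stands for the part that bears it (a point fixed in the world has none). Each returns a list of dicts, best first, with "score" (0 to 1); they miss things now and then, are a little off and sometimes report something else, mostly with a low value. They report only what shows in the picture. A call takes as long as a camera call.
- vision.spot_in(picture, query): "position" ([column, row] in pixels, amid what is visible of it).
- vision.place_of(picture, query): "position" ([column, row] in pixels: a listed point, or the origin of a listed thing).
The state is a dict: "clock": time; "joint_pos": joint angles; "joint_vel": joint speeds; "tau": joint torques, N m; "eef_pos": TCP position; "tool_rot": TCP orientation; "ft_force": force on the tool from outside, world axes, zero at the start; "ft_torque": the same for the moment, N m; "grip_width": finger opening in m; "grasp_force": force on a finger pad.
Only numpy, scipy, OpenCV 4.12 (cv2) and the standard library are available. Lean on these libraries where they do the work, as an engineer would, in place of code of your own. Each camera call takes 0.05 s, during which the arm holds its last target. There are 200 camera calls.

## Working session

There is one attempt and no reset: what is moved stays moved. The work goes in short steps, Python scripts to look and compute and a shell command to move; the robot and the scene stay as the last step left them, time stands still between calls to the robot, and variables do not carry over. Pictures are saved under pics/ and viewed, at most 10 in all, crops included, and the job is handed in when it is done.

```bash
ls; mkdir -p pics
cat > h.py <<'E'
import numpy as np, cv2
from scipy.spatial.transform import Rotation as R
from workcell import bot, vision, workorder
def w2c(p): 
    return cv2.Rodrigues(np.array(p['rvec'],float))[0], np.array(p['tvec'],float).ravel()
def cloud(p):
    Rm,t=w2c(p);K=p['K'];z=p['z_map'];v,u=np.mgrid[:z.shape[0],:z.shape[1]]
    c=np.stack([(u-K[0,2])/K[0,0]*z,(v-K[1,2])/K[1,1]*z,z],-1)
    w=(c-t)@Rm; w[z<=0]=np.nan
    return w
def ray_at(p,px,h):
    Rm,t=w2c(p);K=p['K']
    d=Rm.T@np.array([(px[0]-K[0,2])/K[0,0],(px[1]-K[1,2])/K[1,1],1]);o=-Rm.T@t
    return o+d*(h-o[2])/d[2]
E
python3 - <<'E'
from h import *
H=dict(pack_thick=0,pack_thin=0,jogging_block=0,cradle=0,nest_top=.042,valve_axis=.059,lever_grip=.059,glue=0,weight=0)
for n in ("scene","side"):
    p=vision.camera(n); cv2.imwrite(f"pics/{n}0.png",p['image'])
    np.savez(f"{n}0.npz",**{k:p[k] for k in('image','z_map','K','rvec','tvec')})
    Rm,t=w2c(p);print(n,"cam",(-Rm.T@t).round(3))
    for q,h in H.items():
        for r in vision.place_of(p,q)[:2]:
            print(q,round(r['score'],2),np.round(r['position'],1),ray_at(p,r['position'],h).round(3))
o=bot.get_obs();print(o['clock'],o['eef_pos'],o['tool_rot'])
E
```

```text
pics
scene cam [-0.058  0.673  0.649]
pack_thick 0.73 [181.9 242.3] [0.66  0.213 0.   ]
pack_thin 0.6 [216.3 295.2] [0.436 0.281 0.   ]
pack_thin 0.51 [241.2 236.1] [0.556 0.077 0.   ]
jogging_block 0.69 [239.8 233.9] [0.566 0.072 0.   ]
cradle 0.98 [295.9 214.8] [ 0.507 -0.12   0.   ]
nest_top 0.75 [300.  202.3] [ 0.504 -0.133  0.042]
valve_axis 0.7 [328.8 181.9] [ 0.495 -0.279  0.059]
glue 0.54 [211.5 200.5] [0.77  0.005 0.   ]
weight 0.67 [326.8 180.7] [ 0.561 -0.377  0.   ]
weight 0.6 [245.7 178.9] [ 0.792 -0.184  0.   ]
side cam [0.649 0.902 0.656]
pack_thick 0.64 [244.3 282.3] [0.646 0.215 0.   ]
pack_thin 0.8 [341.2 297.9] [0.449 0.273 0.   ]
jogging_block 0.66 [276.8 234.8] [0.561 0.054 0.   ]
jogging_block 0.58 [195.1 189.5] [ 0.778 -0.176  0.   ]
cradle 0.98 [286.7 192.5] [ 0.514 -0.141  0.   ]
nest_top 0.78 [287.5 181.5] [ 0.514 -0.131  0.042]
valve_axis 0.6 [280.4 152.3] [ 0.519 -0.279  0.059]
lever_grip 0.5 [295.5 147.9] [ 0.469 -0.305  0.059]
glue 0.73 [192.2 224.6] [ 0.774 -0.003  0.   ]
weight 0.66 [197.8 190.5] [ 0.769 -0.17   0.   ]
1.0 [ 0.12118737 -0.4851087   0.23131584] [9.92514919e-01 1.22123441e-01 7.99674339e-06 1.44949377e-05]
```

Run:
```python
import cv2,numpy as np
a=cv2.imread('pics/scene0.png')[130:340,120:400];b=cv2.imread('pics/side0.png')[110:340,150:430]
a=cv2.resize(a,None,fx=1.42,fy=1.42);b=cv2.resize(b,None,fx=1.42,fy=1.42)
h=max(len(a),len(b));f=lambda i:cv2.copyMakeBorder(i,0,h-len(i),0,0,0)
cv2.imwrite('pics/both0.png',np.hstack([f(a),f(b)]))
```

```text
(no output)
```

View pics/both0.png

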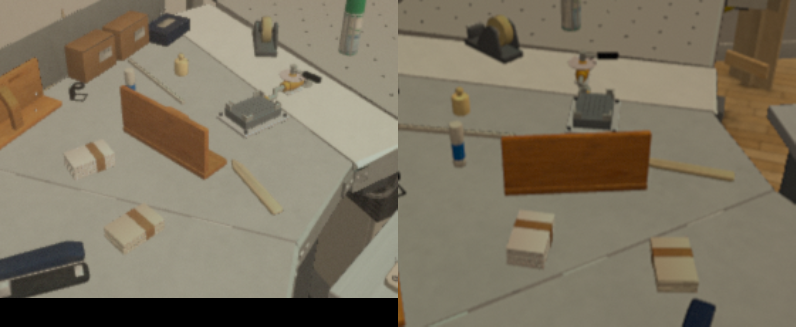

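The scene shows two packs on the left, the block in the middle, and the cradle with its valve behind it. The lever's black grip is at about side px (297,149), pointing toward -x. Next I get the poses from the depth data.

Run:
```python
from h import *
P={n:dict(np.load(f"{n}0.npz")) for n in("scene","side")}
C=[cloud(p) for p in P.values()]
def box(c,lo,hi):
    m=np.all((c>lo)&(c<hi),-1); return c[m]
def rect(q): 
    r=cv2.minAreaRect(q[:,:2].astype(np.float32)*1000); return [np.round(x,1) for x in r]
for n,c in zip(P,C):
    print(n,"table z",np.nanmedian(box(c,[.35,0.0,-.02],[.6,.3,.01])[:,2]).round(4))
    for k,(x,y) in dict(near=(.443,.277),far=(.653,.214)).items():
        q=box(c,[x-.08,y-.08,.008],[x+.08,y+.08,.06]); zt=np.percentile(q[:,2],[50,90,97])
        t=q[q[:,2]>zt[1]-.006]; print(k,len(q),zt.round(4),rect(t))
    q=box(c,[.4,-.05,.09],[.75,.2,.14]); print("block top",np.percentile(q[:,2],[50,99]).round(3),rect(q))
    q=box(c,[.35,-.05,.05],[.75,.2,.14]); print("block>50",rect(q))
    q=box(c,[.4,-.23,.022],[.6,-.05,.05]); print("cradle top",len(q),np.percentile(q[:,2],[50,97]).round(3),rect(q))
    q=box(c,[.4,-.23,.006],[.6,-.04,.05]); print("cradle foot",rect(q))
    q=box(c,[.4,-.38,.045],[.6,-.23,.075]); print("valve",len(q),q.mean(0).round(3),q.min(0).round(3),q.max(0).round(3))
    v,u=np.where(np.all((c>[.4,-.38,.045])&(c<[.6,-.23,.08]),-1)&(P[n]['image'].max(-1)<60));q=c[v,u];print("grip dark",len(q),q.mean(0).round(3) if len(q) else'')
    q=box(c,[.72,-.03,.01],[.83,.05,.1]);print("glue",q.mean(0).round(3),q[:,2].max().round(3))
    q=box(c,[.72,-.22,.01],[.83,-.13,.1]);print("weight",q.mean(0).round(3),q[:,2].max().round(3))
```

```text
scene table z -0.0018
near 769 [0.0202 0.0219 0.0227] [array([444.9, 279.5]), array([87.2, 60.8]), np.float64(87.2)]
far 592 [0.0296 0.0314 0.0322] [array([644.1, 221.2]), array([86.2, 57.9]), np.float64(75.7)]
block top [0.106 0.115] [array([566. ,  83.2]), array([ 39.2, 239.7]), np.float64(89.6)]
block>50 [array([565.7,  73.3]), array([240.7,  60. ]), np.float64(0.0)]
cradle top 534 [0.029 0.04 ] [array([ 505.1, -149.8]), array([145.3,  76.7]), np.float64(78.0)]
cradle foot [array([ 500.6, -139.9]), array([161.2,  96.7]), np.float64(72.6)]
valve 116 [ 0.48 -0.29  0.06] [ 0.438 -0.302  0.046] [ 0.524 -0.282  0.068]
grip dark 37 [ 0.46  -0.286  0.062]
glue [0.762 0.008 0.065] 0.086
weight [ 0.77 -0.17  0.03] 0.055
side table z 0.0025
near 1077 [0.0245 0.0261 0.0268] [array([447.6, 279.4]), array([87.4, 56. ]), np.float64(86.1)]
far 1055 [0.0342 0.036  0.0367] [array([646.9, 219.8]), array([88.9, 56.6]), np.float64(76.5)]
block top [0.107 0.119] [array([569.2,  85.4]), array([ 36.3, 240. ]), np.float64(89.5)]
block>50 [array([569.3,  85.6]), array([240. ,  36.9]), np.float64(0.0)]
cradle top 662 [0.034 0.045] [array([ 508.8, -149.7]), array([146.1,  73.5]), np.float64(78.3)]
cradle foot [array([ 500. , -140.4]), array([194.6, 174.8]), np.float64(0.6)]
valve 276 [ 0.501 -0.291  0.057] [ 0.442 -0.329  0.045] [ 0.55  -0.264  0.074]
grip dark 59 [ 0.466 -0.287  0.065]
glue [0.77  0.011 0.055] 0.091
weight [ 0.779 -0.168  0.034] 0.061
```

```bash
cat >> h.py <<'E'
def go(pos,yaw_deg):
    "total shift (mm, current tool axes) and total turn (rotvec, tool axes) to reach pos with tool down, tool x at yaw"
    o=bot.get_obs();r=R.from_quat(o['tool_rot'])
    y=np.radians(yaw_deg);t=R.from_matrix(np.array([[np.cos(y),np.sin(y),0],[np.sin(y),-np.cos(y),0],[0,0,-1]]).T*1.0)
    t=R.from_matrix(np.column_stack([[np.cos(y),np.sin(y),0],[np.sin(y),-np.cos(y),0],[0,0,-1]]))
    print("t",o['clock'],"shift",(r.inv().apply(np.array(pos)-o['eef_pos'])*1000).round(1),"turn",(r.inv()*t).as_rotvec().round(4))
def fish(p,tcp_pos,tcp_q,px,h):
    "wrist pixel -> world point at height h"
    K=p['K'];d=np.array([(px[0]-K[0,2]),(px[1]-K[1,2])]);f=K[0,0];rr=np.hypot(*d);th=rr/f
    ray=np.array([*(d/max(rr,1e-9)*np.sin(th)),np.cos(th)]);T=np.array(p['tool_from_camera']);r=R.from_quat(tcp_q)
    o=r.apply(T[:3,3])+tcp_pos; v=r.apply(T[:3,:3]@ray); return o+v*(h-o[2])/v[2]
def wcloud(p,tcp_pos,tcp_q):
    K=p['K'];z=p['z_map'];v,u=np.mgrid[:z.shape[0],:z.shape[1]];a=u-K[0,2];b=v-K[1,2];rr=np.maximum(np.hypot(a,b),1e-9);th=rr/K[0,0]
    k=z*np.tan(th)/rr;c=np.stack([a*k,b*k,z],-1);c[(z<=0)|(th>1.2)]=np.nan
    T=np.array(p['tool_from_camera']);r=R.from_quat(tcp_q)
    s=c.shape;c=c.reshape(-1,3)@T[:3,:3].T+T[:3,3];return (r.apply(c)+tcp_pos).reshape(s)
E
python3 - <<'E'
from h import *
for n in("scene","side"):
    c=cloud(dict(np.load(f"{n}0.npz")));q=c[np.all((c>[.3,-.5,.085])&(c<[.7,-.2,.4]),-1)];print(n,len(q),np.percentile(q,[0,2,50,98,100],axis=0).round(3) if len(q) else '')
go([.47,-.25,.25],-12)
p=vision.camera("wrist");print(np.array(p['tool_from_camera']).round(3),p['K'])
E
python3 -m creep '[[[54,-20,0],[0,0,0]],[[54,-20,0],[0,0,0]],[[54,-20,0],[0,0,0]],[[54,-20,0],[0,0,0]],[[54,-20,0],[0,0,0]],[[54,-20,0],[0,0,0]],[[54,-20,0],[0,0,0]],[[0,0,0],[0,0,0.15]],[[0,0,0],[0,0,0.15]],[[0,0,0],[0,0,0.15]],[[0,0,0],[0,0,0]]]'
```

```text
scene 30 [[ 0.677 -0.443  0.086]
 [ 0.678 -0.442  0.086]
 [ 0.69  -0.426  0.092]
 [ 0.7   -0.409  0.097]
 [ 0.7   -0.408  0.097]]
side 54 [[ 0.678 -0.455  0.086]
 [ 0.678 -0.454  0.086]
 [ 0.691 -0.422  0.093]
 [ 0.697 -0.409  0.104]
 [ 0.698 -0.407  0.105]]
t 1.0 shift [ 395.4 -143.5  -18.7] turn [ 0.     -0.      0.4543]
[[ 0.    -0.957 -0.29   0.072]
 [ 1.     0.001 -0.002 -0.   ]
 [ 0.002 -0.29   0.957 -0.142]
 [ 0.     0.     0.     1.   ]] [[297.31863964   0.         254.63132239]
 [  0.         297.31863964 192.22922223]
 [  0.           0.           1.        ]]
clock: 2.42
eef_pos: [0.454, -0.2576, 0.2312]
tool_rot: [0.995, -0.101, -0.0, -0.0]
ft_force: [-0.1, -0.0, -0.2]
grip_width: 0.0856
grasp_force: 0.0
```

Run:
```python
from h import *
o=bot.get_obs();p=vision.camera("wrist");e,q=np.array(o['eef_pos']),o['tool_rot']
cv2.imwrite("pics/w1.png",p['image'])
for n,h in dict(cradle=0,nest_top=.042,valve_axis=.059,lever_grip=.059).items():
    for r in vision.place_of(p,n)[:2]: print(n,round(r['score'],2),np.round(r['position']),fish(p,e,q,r['position'],h).round(4))
c=wcloud(p,e,q);np.save("w1.npy",c)
m=np.all((c>[.38,-.4,.05])&(c<[.6,-.22,.08]),-1);d=m&(p['image'].max(-1)<70)
g=c[d];print(len(g),g.mean(0).round(4),g.min(0).round(3),g.max(0).round(3),cv2.minAreaRect((g[:,:2]*1000).astype(np.float32)))
m=np.all((c>[.4,-.23,.034])&(c<[.6,-.05,.05]),-1);g=c[m];print("guides",m.sum(),np.median(g[:,2]),cv2.minAreaRect((g[:,:2]*1000).astype(np.float32)))
m=np.all((c>[.4,-.23,.026])&(c<[.6,-.05,.05]),-1);g=c[m];print("bed",m.sum(),cv2.minAreaRect((g[:,:2]*1000).astype(np.float32)))
```

```text
cradle 0.78 [155. 142.] [ 0.5073 -0.1352  0.    ]
valve_axis 0.86 [284. 106.] [ 0.5175 -0.3016  0.059 ]
valve_axis 0.42 [284. 161.] [ 0.459  -0.2904  0.059 ]
lever_grip 0.82 [282. 158.] [ 0.4628 -0.2898  0.059 ]
459 [ 0.4633 -0.2909  0.0662] [ 0.44  -0.298  0.062] [ 0.485 -0.284  0.068] ((463.05419921875, -290.9068298339844), (11.69744873046875, 44.97819519042969), 85.55902862548828)
guides 454 0.04140421480589841 ((509.3488464355469, -131.6905975341797), (102.47968292236328, 71.43588256835938), 78.5864486694336)
bed 4800 ((505.09747314453125, -151.513671875), (145.28955078125, 73.17123413085938), 78.38916015625)
```

View pics/w1.png

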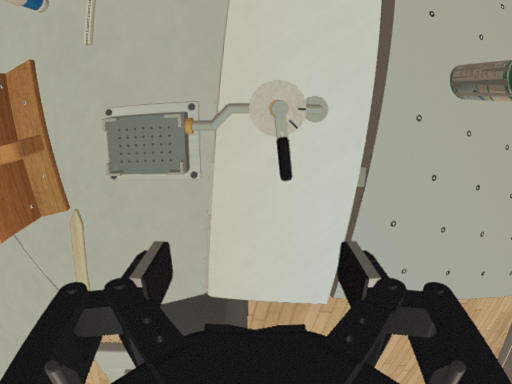

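Run:
```python
from h import *
go([.463,-.2907,.045],-5)
```

```text
t 2.675 shift [ 15.6  30.4 186.3] turn [ 0.     -0.     -0.1171]
```

```bash
python3 -m creep '[[[15.6,30.4,0],[0,0,0]],[[0,0,30],[0,0,-0.117]],[[0,0,40],[0,0,0]],[[0,0,40],[0,0,0]],[[0,0,30],[0,0,0]],[[0,0,0],[0,0,0]],[[0,0,0],[0,0,0]]]' 40
python3 - <<'E'
from h import *
go([.463,-.2907,.045],-5)
o=bot.get_obs();p=vision.camera("wrist")
cv2.imwrite("pics/w2.png",p['image'])
E
```

```text
clock: 3.55
eef_pos: [0.4638, -0.2911, 0.0925]
tool_rot: [0.999, -0.044, 0.001, 0.0]
ft_force: [0.1, -0.0, 0.4]
grip_width: 0.0401
grasp_force: 0.0
t 3.55 shift [-0.9 -0.4 47.5] turn [ 0.0008 -0.0016 -0.0007]
```

View pics/w2.png

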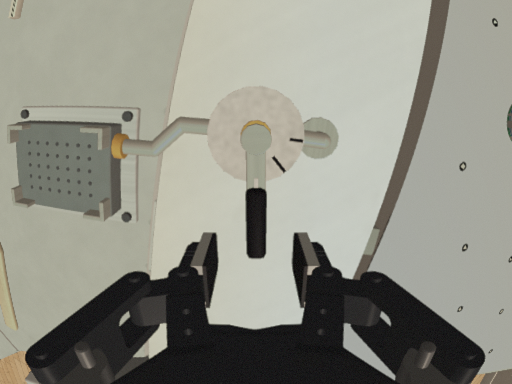

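The lever is centred between the fingers at column 256. The long middle tick at (279,164) is about 40° away from it. I'll descend and grip.

```bash
python3 -m creep '[[[0,0,25],[0,0,0]],[[0,0,22],[0,0,0]],[[0,0,0],[0,0,0]]]' 40
python3 -m creep '[[[0,0,0],[0,0,0]],[[0,0,0],[0,0,0]],[[0,0,0],[0,0,0]],[[0,0,0],[0,0,0]],[[0,0,0],[0,0,0]]]' 0
python3 - <<'E'
from h import *
# arc of tcp about axis, in tool frame: rows of equal turn
L=.054;N=8;tot=np.radians(39);s=tot/N
# lever along -x tool, axis at +x L. one row: shift in tool axes then turn -s about tool z
a=np.array([L,0,0]); d=a-R.from_rotvec([0,0,-s]).apply(a); print("row shift mm",d*1000,"turn",-s)
E
```

```text
clock: 3.98
eef_pos: [0.4627, -0.2904, 0.0444]
tool_rot: [0.999, -0.044, -0.0, -0.0]
ft_force: [-0.4, 0.7, 0.9]
grip_width: 0.0397
grasp_force: 0.0
clock: 4.6
eef_pos: [0.4642, -0.2916, 0.0462]
tool_rot: [0.999, -0.044, 0.002, 0.001]
ft_force: [-0.6, 0.6, 7.0]
grip_width: 0.0113
grasp_force: 62.0
row shift mm [0.19534654 4.58903758 0.        ] turn -0.08508480103472356
```

```bash
python3 -m creep '[[[0.2,4.6,0],[0,0,-0.085]],[[0.2,4.6,0],[0,0,-0.085]],[[0.2,4.6,0],[0,0,-0.085]],[[0.2,4.6,0],[0,0,-0.085]],[[0.2,4.6,0],[0,0,-0.085]],[[0.2,4.6,0],[0,0,-0.085]],[[0.2,4.6,0],[0,0,-0.085]],[[0.2,4.6,0],[0,0,-0.085]],[[0,0,0],[0,0,0]],[[0,0,0],[0,0,0]]]'
python3 -m creep '[[[0,0,0],[0,0,0]],[[0,0,0],[0,0,0]],[[0,0,0],[0,0,0]],[[0,0,0],[0,0,0]]]' 40
python3 -m creep '[[[0,0,-30],[0,0,0]],[[0,0,-40],[0,0,0]],[[0,0,-40],[0,0,0]],[[0,0,-40],[0,0,0]],[[0,0,0],[0,0,0]],[[0,0,0],[0,0,0]]]' 40
python3 - <<'E'
from h import *
o=bot.get_obs();p=vision.camera("wrist");e,q=np.array(o['eef_pos']),o['tool_rot'];cv2.imwrite("pics/w3.png",p['image'])
np.savez("w3.npz",e=e,q=q,**{k:p[k] for k in p if k!='shot'})
for n,h in dict(cradle=0,nest_top=.042,valve_axis=.059,lever_grip=.059).items():
    for r in vision.place_of(p,n)[:2]: print(n,round(r['score'],2),np.round(r['position']),fish(p,e,q,r['position'],h).round(4))
c=wcloud(p,e,q)
d=np.all((c>[.38,-.4,.05])&(c<[.6,-.22,.08]),-1)&(p['image'].max(-1)<70)
g=c[d];print(len(g),g.mean(0).round(4),cv2.minAreaRect((g[:,:2]*1000).astype(np.float32)))
m=np.all((c>[.4,-.23,.034])&(c<[.6,-.05,.05]),-1);g=c[m];print("guides",m.sum(),np.median(g[:,2]),cv2.minAreaRect((g[:,:2]*1000).astype(np.float32)))
E
```

```text
clock: 5.85
eef_pos: [0.4732, -0.3267, 0.0462]
tool_rot: [0.957, 0.292, 0.001, 0.002]
ft_force: [-0.6, -1.6, 6.1]
grip_width: 0.0116
grasp_force: 62.1
clock: 6.35
eef_pos: [0.472, -0.3254, 0.044]
tool_rot: [0.957, 0.292, -0.0, -0.0]
ft_force: [0.3, -0.3, -0.1]
grip_width: 0.0398
grasp_force: 0.0
clock: 7.1
eef_pos: [0.4718, -0.3254, 0.1938]
tool_rot: [0.957, 0.292, -0.0, -0.0]
ft_force: [-0.7, 0.7, 0.0]
grip_width: 0.0401
grasp_force: 0.0
cradle 0.56 [141.  52.] [ 0.5142 -0.1353  0.    ]
nest_top 0.91 [118.  49.] [ 0.5066 -0.1289  0.042 ]
valve_axis 0.79 [259. 126.] [ 0.5164 -0.298   0.059 ]
554 [ 0.4724 -0.3251  0.0663] ((471.8000793457031, -325.42010498046875), (45.159542083740234, 10.573575019836426), 34.26486587524414)
guides 572 0.04114641611848792 ((509.0541687011719, -131.7611846923828), (103.4200210571289, 72.17292785644531), 78.49697875976562)
```

View pics/w3.png

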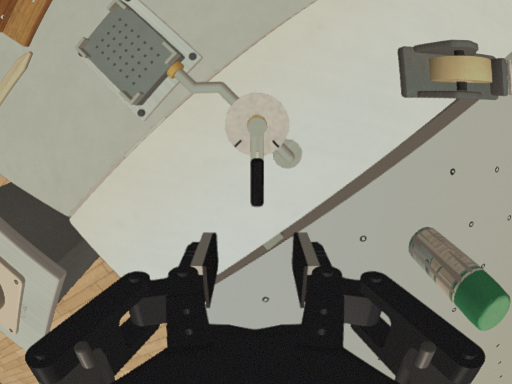

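The lever lies over the middle tick, with the end ticks symmetric either side at (238,143) and (279,145). Depth gives about 45.8°. Next, go over the far (thick) pack.

```bash
python3 -m creep '[[[0,0,-33],[0,0,0]],[[0,0,-33],[0,0,0]],[[0,0,0],[0,0,-0.15]],[[0,0,0],[0,0,-0.15]],[[0,0,0],[0,0,-0.15]],[[0,0,0],[0,0,-0.15]],[[0,0,0],[0,0,-0.13]],[[0,0,0],[0,0,0]]]' 85
python3 - <<'E'
from h import *
go([.635,.19,.26],76); print(bot.get_obs()['joint_pos'])
E
```

```text
clock: 8.35
eef_pos: [0.4719, -0.3255, 0.2596]
tool_rot: [0.79, 0.613, -0.0, -0.001]
ft_force: [-0.7, 0.2, 0.1]
grip_width: 0.0849
grasp_force: 0.0
t 8.35 shift [ 5.398e+02  3.020e+01 -2.000e-01] turn [-0.0012 -0.0004 -0.0062]
[-6.03775829e-01  3.81740557e-01  2.74353301e-01  1.46469835e+00
 -9.98366166e-06  1.21757045e+00]
```

```bash
python3 -m creep '[[[45,2.5,0],[0,0,0]],[[45,2.5,0],[0,0,0]],[[45,2.5,0],[0,0,0]],[[45,2.5,0],[0,0,0]],[[45,2.5,0],[0,0,0]],[[45,2.5,0],[0,0,0]],[[45,2.5,0],[0,0,0]],[[45,2.5,0],[0,0,0]],[[45,2.5,0],[0,0,0]],[[45,2.5,0],[0,0,0]],[[45,2.5,0],[0,0,0]],[[45,2.5,0],[0,0,0]]]'
python3 -m creep '[[[0,0,0],[0,0,0]],[[0,0,0],[0,0,0]]]'
python3 - <<'E'
from h import *
o=bot.get_obs();p=vision.camera("wrist");e,q=np.array(o['eef_pos']),o['tool_rot'];cv2.imwrite("pics/w4.png",p['image'])
for n in('pack_thick','pack_thin'):
    for r in vision.place_of(p,n)[:2]: print(n,round(r['score'],2),np.round(r['position']),fish(p,e,q,r['position'],0).round(4))
c=wcloud(p,e,q)
m=np.all((c>[.55,.12,.025])&(c<[.75,.32,.045]),-1);g=c[m];print(m.sum(),np.median(g[:,2]),cv2.minAreaRect((g[:,:2]*1000).astype(np.float32)))
m=np.all((c>[.4,-.1,.04])&(c<[.75,.15,.13]),-1);g=c[m];print("block",m.sum(),g.min(0),g.max(0),cv2.minAreaRect((g[:,:2]*1000).astype(np.float32)))
E
```

```text
clock: 9.85
eef_pos: [0.6345, 0.1917, 0.2598]
tool_rot: [0.79, 0.613, -0.0, -0.0]
ft_force: [0.7, -0.8, 0.3]
grip_width: 0.0846
grasp_force: 0.0
clock: 10.1
eef_pos: [0.634, 0.1902, 0.2596]
tool_rot: [0.79, 0.613, -0.001, -0.0]
ft_force: [0.2, 0.1, -0.7]
grip_width: 0.0849
grasp_force: 0.0
pack_thick 0.88 [256. 140.] [0.6401 0.2159 0.    ]
pack_thin 0.66 [114. 135.] [0.4417 0.279  0.    ]
2961 0.0317252089717551 ((643.7612915039062, 220.94287109375), (85.21648406982422, 55.89692687988281), 75.6837387084961)
block 5666 [0.48716097 0.03798342 0.04000062] [0.68619238 0.1026443  0.11640929] ((586.6911010742188, 70.30903625488281), (199.0289764404297, 64.63023376464844), 0.028594406321644783)
```

View pics/w4.png

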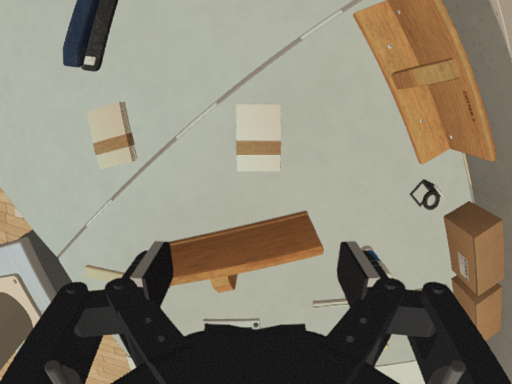

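The thick pack sits at (258,138), square to the tool with the band across it. It is clear of the block, whose plate is at rows 212-280.

```bash
python3 -m creep '[[[16,1,0],[0,0,0]],[[16,1,0],[0,0,0]],[[0,0,50],[0,0,0]],[[0,0,50],[0,0,0]],[[0,0,50],[0,0,0]],[[0,0,40],[0,0,0]],[[0,0,0],[0,0,0]],[[0,0,0],[0,0,0]]]' 85
python3 - <<'E'
from h import *
go([.6438,.2209,.006],75.7)
E
```

```text
clock: 11.25
eef_pos: [0.6453, 0.2206, 0.0725]
tool_rot: [0.79, 0.613, 0.001, 0.0]
ft_force: [-0.2, -0.7, 1.1]
grip_width: 0.0851
grasp_force: 0.0
t 11.25 shift [-0.2 -1.7 66.5] turn [ 0.0025 -0.0016 -0.0006]
```

```bash
python3 -m creep '[[[0,-1,25],[0,0,0]],[[0,0,25],[0,0,0]],[[0,0,13],[0,0,0]],[[0,0,0],[0,0,0]],[[0,0,0],[0,0,0]]]' 85
python3 -m creep '[[[0,0,0],[0,0,0]],[[0,0,0],[0,0,0]],[[0,0,0],[0,0,0]],[[0,0,0],[0,0,0]],[[0,0,0],[0,0,0]]]' 30
```

```text
clock: 11.88
eef_pos: [0.6444, 0.2215, 0.0091]
tool_rot: [0.789, 0.614, 0.001, 0.0]
ft_force: [-0.3, -0.1, -0.3]
grip_width: 0.0847
grasp_force: 0.0
clock: 12.5
eef_pos: [0.6441, 0.2215, 0.0087]
tool_rot: [0.789, 0.614, 0.001, 0.0]
ft_force: [0.4, -0.1, 5.4]
grip_width: 0.0535
grasp_force: 66.1
```

```bash
python3 -m creep '[[[0,0,-15],[0,0,0]],[[0,0,-30],[0,0,0]],[[0,0,-30],[0,0,0]],[[0,0,-30],[0,0,0]],[[0,0,-30],[0,0,0]],[[0,0,-20],[0,0,0]],[[0,0,-10],[0,0,0]],[[0,0,0],[0,0,0]],[[0,0,0],[0,0,0]]]' 30
python3 - <<'E'
from h import *
o=bot.get_obs();e=o['eef_pos'];print(o['joint_pos'])
for n in("side",):
    p=vision.camera(n);c=cloud(p)
    g=c[np.all((c>[.55,.12,.13])&(c<[.75,.32,.21]),-1)];print(n,len(g),g.min(0).round(3),g.max(0).round(3))
    cv2.imwrite("pics/s5.png",cv2.resize(p['image'][60:330,150:420],None,fx=2,fy=2))
go([.508,-.1315,.171],78.5)
E
```

```text
clock: 13.62
eef_pos: [0.6423, 0.2209, 0.1709]
tool_rot: [0.789, 0.614, -0.001, -0.0]
ft_force: [-0.2, -0.4, -1.9]
grip_width: 0.0538
grasp_force: 65.4
[3.31232708e-01 6.37659867e-01 4.59957502e-01 1.39569449e+00
 1.23871352e-05 2.15097590e+00]
side 1320 [0.604 0.173 0.163] [0.685 0.269 0.21 ]
t 13.675 shift [-374.6  -43.3    0.4] turn [-0.0024  0.0015 -0.0483]
```

View pics/s5.png

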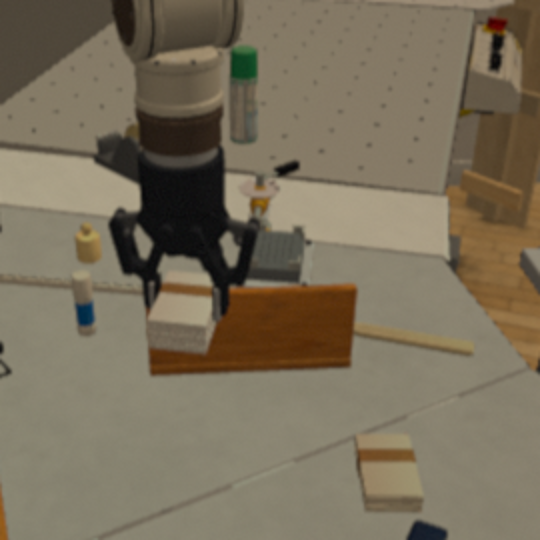

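The pack is held level above the block's height; everything else is in place. Now carry it across.

```bash
python3 -m creep '[[[-20,-2,0],[0,0,0]],[[-33,-4,0],[0,0,0]],[[-33,-4,0],[0,0,0]],[[-33,-4,0],[0,0,0]],[[-33,-4,0],[0,0,0]],[[-33,-4,0],[0,0,0]],[[-33,-4,0],[0,0,0]],[[-33,-4,0],[0,0,0]],[[-33,-4,0],[0,0,0]],[[-33,-4,0],[0,0,0]],[[-33,-4,0],[0,0,0]],[[-25,-1,0],[0,0,0]]]' 30
python3 -m creep '[[[0,0,0],[0,0,-0.048]],[[0,0,0],[0,0,0]],[[0,0,0],[0,0,0]]]' 30
python3 - <<'E'
from h import *
go([.508,-.1315,.171],78.5)
for n in("scene","side","wrist"):
    o=bot.get_obs();p=vision.camera(n);e=np.array(o['eef_pos']);q=o['tool_rot'];c=wcloud(p,e,q) if n=="wrist" else cloud(p)
    g=c[np.all((c>e+[-.09,-.09,-.02])&(c<e+[.09,.09,.045]),-1)];w=np.percentile(g[:,2],[1,50,99]);print(n,len(g),w.round(4))
    # nest-frame / tool-frame extents
    im=p['image'].astype(int);m=np.all((c>e+[-.09,-.09,-.02])&(c<e+[.09,.09,.035]),-1)&(im.min(-1)>110)
    t=R.from_quat(q).inv().apply(c[m]-e)*1000
    print(len(t),np.percentile(t,[1,3,50,97,99],axis=0).round(1).tolist())
    if n=="wrist": cv2.imwrite("pics/w6.png",p['image'])
E
```

```text
clock: 15.18
eef_pos: [0.5077, -0.1327, 0.1715]
tool_rot: [0.79, 0.613, -0.001, -0.001]
ft_force: [1.0, -0.4, -1.6]
grip_width: 0.0538
grasp_force: 65.4
clock: 15.55
eef_pos: [0.5088, -0.1314, 0.1719]
tool_rot: [0.775, 0.633, -0.0, -0.0]
ft_force: [-0.3, -0.5, -2.0]
grip_width: 0.0538
grasp_force: 65.4
t 15.55 shift [-0.3 -0.7  0.9] turn [-0.001  -0.0001 -0.0005]
scene 590 [0.1623 0.1916 0.2145]
304 [[-41.0, -31.4, -23.9], [-39.6, -29.8, -23.4], [19.9, -25.1, -18.8], [43.3, 24.0, 9.4], [44.7, 25.8, 10.1]]
side 659 [0.1678 0.1979 0.2151]
183 [[-42.2, -25.3, -28.7], [-40.6, -23.8, -28.5], [15.0, 0.5, -26.8], [40.6, 25.1, -25.3], [41.9, 26.5, -24.8]]
wrist 21445 [0.1675 0.1951 0.2136]
14792 [[-34.9, -28.8, -24.2], [-32.7, -27.7, -24.0], [19.4, -1.7, -22.9], [42.3, 23.9, -2.3], [42.5, 25.0, 2.8]]
```

View pics/w6.png

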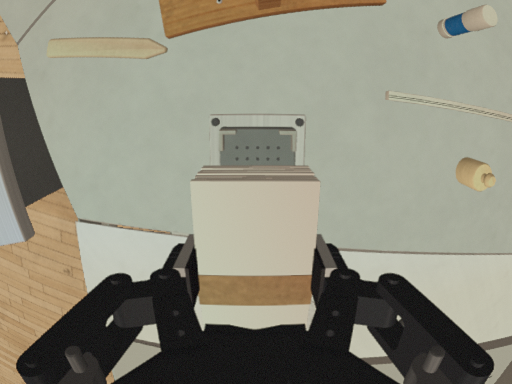

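The pack is gripped level, centred on the tool axis and aligned with the nest; the guides at columns 219-297 are centred like the pack. I'll descend part way and check pack against cradle.

```bash
python3 -m creep '[[[0,0,20],[0,0,0]],[[0,0,30],[0,0,0]],[[0,0,25],[0,0,0]],[[0,0,10],[0,0,0]],[[0,0,0],[0,0,0]],[[0,0,0],[0,0,0]]]' 30
python3 - <<'E'
from h import *
go([.509,-.1317,.0615],78.5)
for n in("scene","side"):
    o=bot.get_obs();p=vision.camera(n);e=np.array(o['eef_pos']);q=o['tool_rot'];c=cloud(p);im=p['image'].astype(int)
    r=R.from_quat(q).inv(); t=r.apply((c-e).reshape(-1,3)).reshape(c.shape)*1000
    pk=np.all((t>[-60,-45,-32])&(t<[60,45,12]),-1)&(im.min(-1)>110)
    print(n,'pack',pk.sum(),np.percentile(t[pk],[1,50,99],axis=0).round(1).tolist())
    ft=np.all((t>[-100,-70,60])&(t<[100,70,92]),-1)&(c[...,2]>.006)
    print('foot/box vis',ft.sum(),np.percentile(t[ft],[1,50,99],axis=0).round(1).tolist() if ft.sum() else '')
    for k in('pack_thick','nest_top','cradle'):
        for a in vision.place_of(p,k)[:1]: print(k,round(a['score'],2),ray_at(p,a['position'],{'pack_thick':e[2]-.0085,'nest_top':.042,'cradle':0}[k]).round(4))
    i=cv2.resize(p['image'][130:250,220:370],None,fx=2.6,fy=2.6);cv2.imwrite(f"pics/{n}7.png",i)
a=cv2.imread("pics/scene7.png");b=cv2.imread("pics/side7.png");cv2.imwrite("pics/b7.png",np.hstack([a,b]))
E
```

```text
clock: 16.45
eef_pos: [0.51, -0.1319, 0.0884]
tool_rot: [0.774, 0.633, 0.001, 0.001]
ft_force: [-0.2, 0.3, -1.5]
grip_width: 0.0536
grasp_force: 65.4
t 16.45 shift [-0.  -1.  26.9] turn [ 0.0021  0.0001 -0.0002]
scene pack 293 [[-41.4, -31.8, -24.3], [19.3, -23.0, -20.3], [44.1, 25.4, 9.8]]
foot/box vis 532 [[-88.3, -50.2, 60.1], [15.8, -21.6, 68.2], [64.1, 41.3, 82.1]]
pack_thick 0.78 [ 0.5295 -0.1488  0.0799]
nest_top 0.68 [ 0.4998 -0.1342  0.042 ]
cradle 0.92 [ 0.5126 -0.13    0.    ]
side pack 188 [[-43.2, -24.4, -29.5], [14.1, -0.0, -26.9], [41.6, 26.3, -24.3]]
foot/box vis 413 [[-94.2, -47.0, 60.4], [49.2, 2.6, 75.7], [65.0, 58.1, 81.7]]
pack_thick 0.75 [ 0.5115 -0.1347  0.0797]
nest_top 0.76 [ 0.518  -0.1255  0.042 ]
cradle 0.85 [ 0.5094 -0.1295  0.    ]
```

View pics/b7.png

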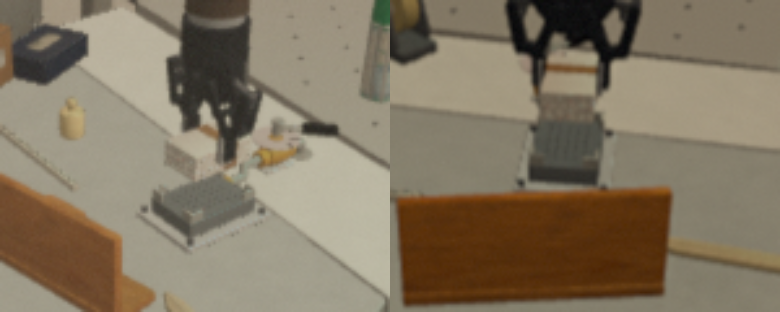

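Pack and foot edges agree: foot +y edge at +65 mm, pack at ±43 mm, so it is centred. Final descent.

```bash
python3 -m creep '[[[0,-0.5,10],[0,0,0]],[[0,0,8],[0,0,0]],[[0,0,5],[0,0,0]],[[0,0,3.5],[0,0,0]],[[0,0,0],[0,0,0]],[[0,0,0],[0,0,0]],[[0,0,0],[0,0,0]],[[0,0,0],[0,0,0]]]' 30
python3 - <<'E'
from h import *
go([.509,-.1317,.0615],78.5)
for n in("scene","side"):
    p=vision.camera(n);c=cloud(p);e=np.array(bot.get_obs()['eef_pos'])
    g=c[np.all((c>[.4,-.38,.045])&(c<[.6,-.23,.08]),-1)&(p['image'].max(-1)<60)];print(n,"grip",len(g),g.mean(0).round(4))
    for k,h in dict(glue=0,weight=0,jogging_block=0,pack_thin=0).items():
        for a in vision.place_of(p,k)[:1]: print(k,ray_at(p,a['position'],h).round(3))
    t=R.from_quat(bot.get_obs()['tool_rot']).inv().apply((c-e).reshape(-1,3)).reshape(c.shape)*1000
    pk=np.all((t>[-60,-45,-32])&(t<[60,45,12]),-1)&(p['image'].min(-1)>110);print('pack top world z',np.percentile(c[pk][:,2],[1,97]).round(4))
p=vision.camera("wrist");cv2.imwrite("pics/w8.png",p['image'])
E
```

```text
clock: 17.85
eef_pos: [0.5087, -0.1316, 0.061]
tool_rot: [0.774, 0.633, 0.0, 0.0]
ft_force: [0.1, -0.6, -1.8]
grip_width: 0.054
grasp_force: 65.4
t 17.85 shift [ 0.   0.3 -0.5] turn [ 0.0005  0.     -0.0002]
scene grip 36 [ 0.4688 -0.3221  0.0612]
glue [0.763 0.012 0.   ]
weight [ 0.565 -0.212  0.   ]
jogging_block [0.564 0.069 0.   ]
pack_thin [0.441 0.284 0.   ]
pack top world z [0.0522 0.0845]
side grip 0 [nan nan nan]
glue [ 0.77 -0.    0.  ]
weight [ 0.771 -0.185  0.   ]
jogging_block [0.56  0.051 0.   ]
pack_thin [0.446 0.262 0.   ]
pack top world z [0.0855 0.0896]<stdin>:5: RuntimeWarning: Mean of empty slice.
  ret = um.true_divide(
```

View pics/w8.png

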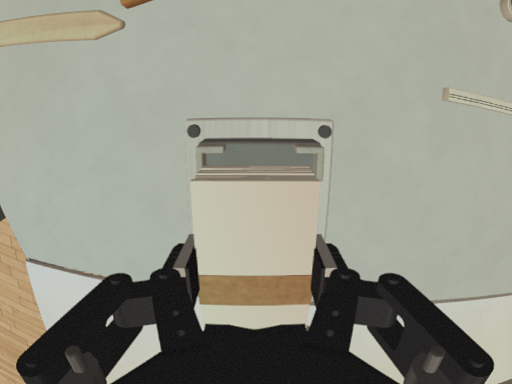

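Close view: the foot and guides are centred at column ~259.5 and the pack at ~257, about 2 mm off along tool y. I'll nudge it and hand in.

```bash
python3 -m creep '[[[0,1.5,-0.5],[0,0,0]],[[0,0,0],[0,0,0]],[[0,0,0],[0,0,0]],[[0,0,0],[0,0,0]],[[0,0,0],[0,0,0]]]' 30
python3 -c "
from h import *
print(workorder.job_done())"
```

```text
clock: 19.02
eef_pos: [0.51, -0.1319, 0.0613]
tool_rot: [0.774, 0.633, -0.0, -0.0]
ft_force: [-0.5, 0.1, -1.1]
grip_width: 0.0538
grasp_force: 65.4
the job is handed in; nothing more can be done
None
```

I handed the job in with the valve lever at about 45.8° and released, and the thick pack carried over the block and held level and square over the nest, roughly 1 cm above the corner guides; the hand-in gave no verdict.

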